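# Load the grinding balls into the lab mill

## Task

Load the mill: first pull the stirring rod out of the metal pouring cup and stand it in the amber jar. Then angle the cup until its lip reaches over the mill's blue collar, just above it, with all three steel balls still inside, and only then tip them into the sunken bowl so that they roll in from close by and do not crash down on its ceramic floor. Set the empty cup back upright on the bench and leave the bottle, the specimen pot and the slide box where they are.

Things in the scene. Friction and masses are not known exactly. Their poses are not given: they have to be found in the camera images.
- mill: White bench mill, housing 170 x 170 mm, 75 mm high, fixed to the bench (its place and yaw vary). In its middle a round bowl is sunk: inner diameter 98 mm, ceramic floor 55 mm above the bench, surrounded by a blue collar (outer diameter 108 mm, wall 5 mm) whose top is 100 mm above the bench, 25 mm above the housing. Origin: centre of the underside, z up; the panel with the buttons faces its -x.
- bowl_floor (a point): Centre of the bowl's floor, 55 mm above the bench; z up.
- collar_top (a point): Centre of the collar's mouth, level with its top edge, 100 mm above the bench.
- jar: Amber glass jar, fixed to the bench, outer diameter 70 mm, wall 4 mm, 95 mm high, open at the top. Origin: centre of the underside.
- jar_floor (a point): Centre of the jar's inner floor, 5 mm above the bench; z up.
- cup: Loose aluminium pouring cup, about 0.16 kg empty, upright at the start. Origin: centre of its underside, z up, pouring lip to +x. Two flat parallel upright sides 58 mm apart over their outsides along y (good to grip; z = 0 to 66 mm, x = -25 to 21 mm). Upright back wall at x = -25 mm. Front wall slopes outward, 20 degrees from upright, from x = 22 mm at the bottom to the lip. Walls 4 mm.
- cup_lip (a point): Middle of the cup's pouring lip, 42 mm ahead of the cup's origin along x and 64 mm up; the side cheeks beside it rise to 71 mm. Balls roll out over it once the cup is tilted lip-down past about 70 degrees; 80 to 85 degrees empties the cup. A grasp with the fingers slanting about 40 degrees towards the lip side leaves the wrist room to tip that far.
- cup_floor (a point): Centre of the cup's inner floor (42 mm along x, 50 mm along y), 4 mm above its underside.
- rod: White plastic stirring rod with a red sleeve near the top, diameter 10 mm, 170 mm long, about 30 g. At the start it stands in the cup among the balls, leaning against the cup's rim, mostly towards its back wall. Origin: centre of its lower end; z runs along the rod to its top.
- rod_top (a point): Centre of the rod's upper end, 170 mm from its lower end.
- ball1: Polished steel grinding ball, diameter 16 mm, about 17 g, in the cup at the start. Origin: its centre.
- ball2: Polished steel grinding ball, diameter 16 mm, about 17 g, in the cup at the start. Origin: its centre.
- ball3: Polished steel grinding ball, diameter 16 mm, about 17 g, in the cup at the start. Origin: its centre.
- reagent: Bystander: small amber bottle, diameter 44 mm, 85 mm high. Origin: centre of the underside. Leave alone.
- specimen: Bystander: clear specimen pot with a yellow lid, diameter 48 mm, 55 mm high. Origin: centre of the underside. Leave alone.
- slidebox: Bystander: green slide box, 85 x 50 x 30 mm. Origin: centre of the underside. Leave alone.
Mind the look-alikes: they are no part of the job. Of the things that look like the cup, take the one that is farthest from the robot's base at the start.

How it is judged:
By the outcome, as a careful person would: the job done as asked, in the order asked, and still so for the second after the job is handed in, with the robot touching nothing.
It also fails if it takes over 64 s, if anything falls off the work surface, if the arm or the gripper's body presses on something with over 40 N, if the wrist force passes 120 N, or if a joint passes its speed limit or range.

## Robot

A 7-joint arm with a two-finger parallel gripper is mounted at the origin on the work surface. World frame = base frame: x ahead of the robot, y to its left, z up, the work surface at z = 0. Lengths are in m, angles in degrees, forces in N, time in s.
With the tool pointing down it reaches from about 0.4 to 0.85 m from the base axis. Payload 4.5 kg.
Tool frame: the origin (TCP) lies midway between the tips of the shut fingers; the grasp point (between the pads) lies env.grip_point_offset behind it (env.grip_point_offset is the distance from the TCP to the grasp point, in m); z points along the fingers, y is the direction in which the jaws open and shut (so a half turn about z gives the same grasp; the last joint's range is limited). The gripper opens to 85 mm and grips with 20 to 120 N. Pads are 22 mm wide; open, the fingers measure 114 mm over their backs; the gripper's body (76 mm by 85 mm) begins 54 mm behind the grasp point. The pads swing forward as they close: fully open they stand 13 mm farther back than shut.
Start: joints at [65.248, 39.483, -11.15, 89.685, 9.013, 51.709, -12.324], TCP at [0.281, -0.558, 0.211] pointing down, gripper open.
Joint ranges: [-172.22, 172.22], [-26.19, 119.32], [-84.43, 86.54], [7.71, 146.69], [-57.33, 237.33], [2.42, 119.75], [-152.13, 152.13]. Speed limits (degrees/s): [147.25, 147.25, 180, 180, 180, 180, 180].

## Interface

Orientations are given as [roll, pitch, yaw] about the fixed x, y, z axes, in that order (R = Rz(yaw) Ry(pitch) Rx(roll)).
In Python, from rig import state, camera, job, env gives the robot as it stands.
- The arm moves only by the tool drive_tool, never from a script. Its argument "steps" is a list that holds one entry, the list of rows, each a list of 7 numbers: the shift along the tool's x, y, z in m, then the turn, a rotation vector about the tool's x, y, z in degrees, then the finger opening in m, from 0 to 0.0854. In form: [[[tx, ty, tz, rx, ry, rz, fingers], ...]]. A call has 1 to 5 rows; each row shifts and turns the commanded pose from where the row before left it, along the tool's axes as they then stand; what a row does not reach is not made up. A row lasts 1/10 s, in which the tool goes at most 50 mm and 8.59 degrees, less where a joint would pass 70% of its speed; a pose out of reach is approached as far as the arm can. A call is refused whole if a number of a shift passes 0.05 or a number of a turn 8.59, either way. A call with a gripper value outside its range is refused whole. The fingers move at their own pace and stop on an object; the grip force is fixed at half the most. Time passes only in rows, so rows that do not move let the fingers close. It gives the time, the measured TCP pose, the force and the opening at its end, in the units of the state.
- state(): the state, without advancing time (a new reading comes with each control period).
- camera(name): name is "side" or "top"; returns a dict with "pixels" (420x560x3 uint8, red, green, blue), "fovy" (degrees; the focal length in pixels is half the picture's height over the tangent of half this angle, whatever the lens; pixels are square), "cx", "cy" (the principal point, pixels), "k1" (the pictures are not rectified: a ray, as slopes to the right and down, at radius r is drawn at 1 + k1 r^2 times it, then the intrinsics apply), "T" (4x4, takes a point from camera to world coordinates). Camera axes: x right, y down, z forward; pixel columns grow to the right and rows downward; lengths in m; the calibration is good to about 2 mm. A picture is of the moment at which its call begins. There is no depth.
- job.hand_in(): hands the job in, once; it reports no verdict.
The state is a dict: "clock": time; "joint_positions": joint angles; "qd": joint speeds; "joint_torque": joint torques, N m; "ee_pos": TCP position; "eef_rot": TCP orientation; "contact_force": force on the tool from outside, world axes, zero at the start; "moment": the same for the moment, N m; "opening": opening from 0.0 (shut) to 1.0 (fully open).
Only numpy, scipy, OpenCV 4.12 (cv2) and the standard library are available. Lean on these libraries where they do the work, as an engineer would, in place of code of your own. Each camera call takes 0.05 s, during which the arm holds its last target. There are 200 camera calls.

## Working session

There is one attempt and no reset: what is moved stays moved. The work goes in short steps, Python scripts to look and compute and a tool call to move; the robot and the scene stay as the last step left them, time stands still between calls to the robot, and variables do not carry over. Pictures are saved under pics/ and viewed, about 8 in all and at most 12, crops included, and the job is handed in when it is done.

Besides the shell and the picture viewer there is one more tool, called after "Call:" as a command line: name --argument value ..., lists and objects as JSON in quotes. drive_tool: Moves the arm, as the interface text tells. Its arguments: {"type":"object","properties":{"steps":{"type":"array","items":{"type":"array","items":{"type":"array","items":{"type":"number"}}}}},"required":["steps"]}

```bash
ls; mkdir -p pics
cat > h.py <<'E'
import numpy as np, cv2
from rig import state, camera, job, env
from scipy.spatial.transform import Rotation as R
def snap(n):
    return camera(n)
def ray(c,u,v):
    f=c["pixels"].shape[0]/2/np.tan(np.radians(c["fovy"])/2)
    K=np.array([[f,0,c["cx"]],[0,f,c["cy"]],[0,0,1.]])
    p=cv2.undistortPoints(np.array([[[u,v]]],float),K,np.array([c["k1"],0,0,0,0.]))[0,0]
    T=np.array(c["T"]);d=T[:3,:3]@np.array([p[0],p[1],1]);return T[:3,3],d/np.linalg.norm(d)
def onz(c,u,v,z):
    o,d=ray(c,u,v);return o+d*(z-o[2])/d[2]
def proj(c,P):
    f=c["pixels"].shape[0]/2/np.tan(np.radians(c["fovy"])/2)
    T=np.array(c["T"]);p=T[:3,:3].T@(np.array(P)-T[:3,3]);a=p[:2]/p[2];s=1+c["k1"]*(a@a)
    return a*s*f+[c["cx"],c["cy"]]
def tri(a,b):
    (o,d),(q,e)=a,b
    s=np.linalg.lstsq(np.c_[d,-e],q-o,rcond=None)[0]
    x,y=o+d*s[0],q+e*s[1];return (x+y)/2,np.linalg.norm(x-y)
def save(n,px,crop=None,scale=1):
    if crop: px=px[crop[1]:crop[3],crop[0]:crop[2]]
    cv2.imwrite("pics/"+n,cv2.resize(px[...,::-1],None,fx=scale,fy=scale,interpolation=cv2.INTER_CUBIC))
E
python3 - <<'E'
from h import *
s=state();print(s,env.grip_point_offset)
a=snap("top");b=snap("side")
np.save("top0.npy",a,allow_pickle=True);np.save("side0.npy",b,allow_pickle=True)
for c in(a,b):print(c["fovy"],c["cx"],c["cy"],c["k1"],np.round(c["T"],3).tolist())
save("top.png",a["pixels"],None,1.4);save("side.png",b["pixels"],None,1.4)
E
```

```text
pics
{'clock': 0.0, 'joint_positions': array([ 65.24764263,  39.53541328, -11.14393717,  89.74761635,
         9.0111562 ,  51.70880384, -12.32673175]), 'qd': array([-0.01129523, -0.02222057, -0.01757207, -0.07478966, -0.05755577,
       -0.00713886, -0.08345552]), 'joint_torque': array([-7.83191826e-04, -5.39627588e+01, -1.26740053e+00, -1.58545715e+01,
        8.94025841e-03,  9.54065588e-03, -6.30530371e-05]), 'ee_pos': array([ 0.28034505, -0.55779719,  0.21024664]), 'eef_rot': array([-1.79890091e+02,  7.23564402e-03,  2.66901208e+01]), 'contact_force': array([ 0.64690103, -0.0013275 ,  0.18422726]), 'moment': array([ 0.01527174, -0.04670644, -0.00948977]), 'opening': 0.9966819946373371} 0.0187
54.876935842814234 284.6205880504856 204.36331348745964 0.008981085703302558 [[0.085, -0.976, 0.202, 0.348], [-0.996, -0.082, 0.023, -0.017], [-0.006, -0.203, -0.979, 0.899], [0.0, 0.0, 0.0, 1.0]]
45.102553229802034 273.41448084148067 212.60239314075318 -0.021246698965550686 [[-0.967, -0.138, 0.215, 0.223], [-0.255, 0.545, -0.798, 0.953], [-0.007, -0.827, -0.563, 0.807], [0.0, 0.0, 0.0, 1.0]]
```

View pics/top.png

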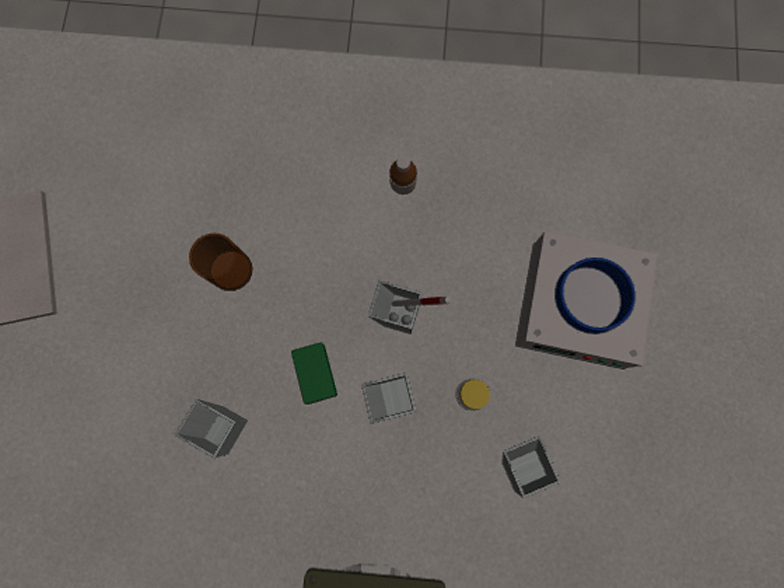

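View pics/side.png

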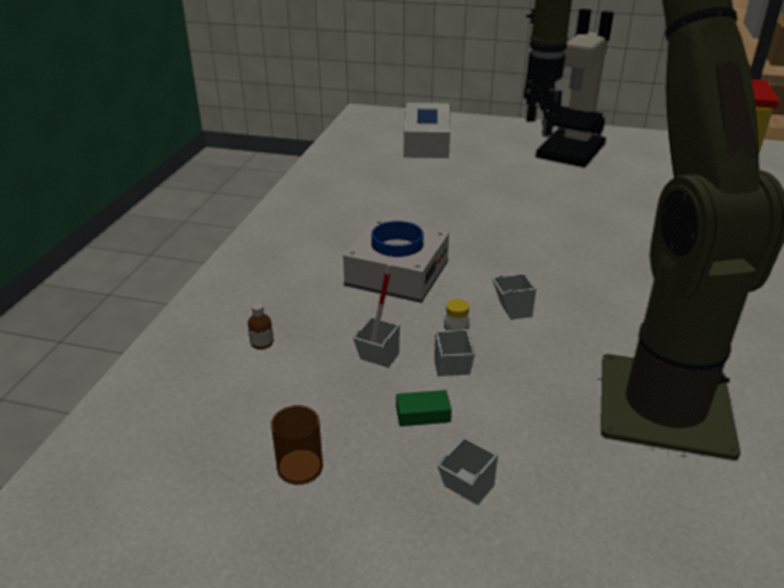

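Run:
```python
from h import *
a=np.load("top0.npy",allow_pickle=True).item();b=np.load("side0.npy",allow_pickle=True).item()
A=cv2.resize(a["pixels"][185:255,250:340],None,fx=8,fy=8,interpolation=cv2.INTER_CUBIC)[:,:720]
save("crop1.png",a["pixels"],(250,190,340,255),8)
save("crop2.png",b["pixels"],(240,185,320,265),7)
for n,u,v in [("cup",395,307),("c2",388,398),("c3",210,428),("c4",530,466)]:print(n,onz(a,u/1.4,v/1.4,.03))
```

```text
cup [0.49396825 0.00590909 0.03      ]
c2 [0.35473622 0.00447833 0.03      ]
c3 [0.28876234 0.26505851 0.03      ]
c4 [ 0.27505265 -0.21175666  0.03      ]
```

View pics/crop1.png

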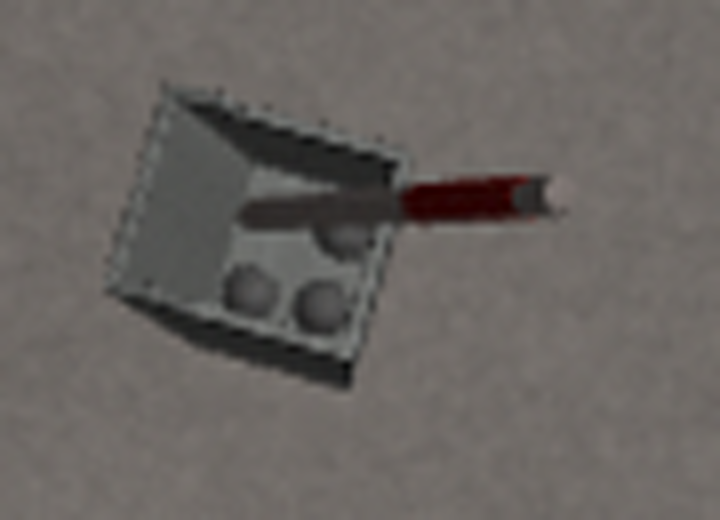

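View pics/crop2.png

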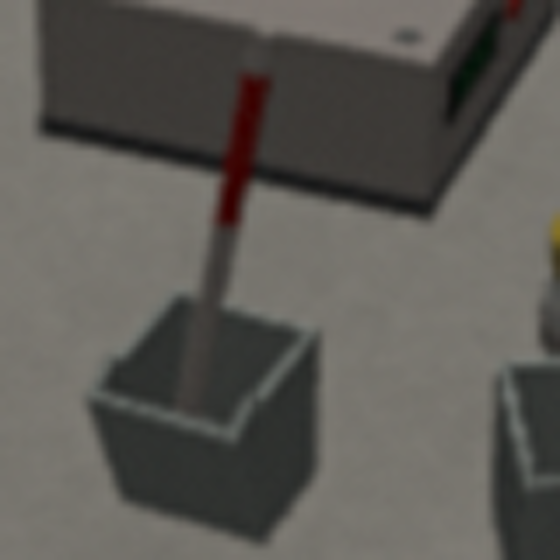

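Four cup-like things show in the top view at (395,307), (388,398), (210,428) and (530,466). The one at (395,307) is the farthest from the base, at about 0.49 m. It holds the rod and balls, so it's the cup. Its lip points left and slightly up in the top view, which is away from the mill. Next I measure everything.

Run:
```python
from h import *
a=np.load("top0.npy",allow_pickle=True).item();b=np.load("side0.npy",allow_pickle=True).item()
t=lambda x,y:(250+x/8,190+y/8); s=lambda x,y:(240+x/7,185+y/7)
# cup rim corners at z=.071 (lip cheeks), back .071?
for n,p,z in [("lipA",(165,90),.071),("lipB",(110,290),.071),("backA",(405,155),.066),("backB",(355,360),.066)]:
    print(n,onz(a,*t(*p),z)[:2].round(4))
print("side corners", [onz(b,*s(*p),z)[:2].round(4).tolist() for p,z in [((92,395),.071),((235,435),.071),((180,298),.068),((318,333),.068)]])
for n,p,q in [("rodtop",(560,195),(258,40)),("rodbot",(245,213),(190,405))]:
    print(n,tri(ray(a,*t(*p)),ray(b,*s(*q))))
hsv=lambda c:cv2.cvtColor(c["pixels"],cv2.COLOR_RGB2HSV)
# collar
for c,nm in((a,"top"),(b,"side")):
    m=cv2.inRange(hsv(c),(105,120,30),(130,255,255))
    cs=cv2.findContours(m,cv2.RETR_EXTERNAL,cv2.CHAIN_APPROX_NONE)[0]
    k=max(cs,key=cv2.contourArea) if nm=="top" else max([k for k in cs if cv2.boundingRect(k)[1]>150],key=cv2.contourArea)
    P=np.array([onz(c,*p[0],.1)[:2] for p in k]);(x,y),r=cv2.minEnclosingCircle(P.astype(np.float32))
    print("collar",nm,cv2.boundingRect(k),x,y,r)
    m=cv2.inRange(hsv(c),(3,130,40),(20,255,255))
    for k in cv2.findContours(m,cv2.RETR_EXTERNAL,cv2.CHAIN_APPROX_NONE)[0]:
        if cv2.contourArea(k)>300: print("jar?",nm,cv2.boundingRect(k))
# jar rim: top view left arc ; eyeball centers of rim and base
print("jar rim top",onz(a,213/1.4,256/1.4,.095)," base",onz(a,232/1.4,270/1.4,.0))
print("jar rim side",onz(b,297/1.4,424/1.4,.095)," base",onz(b,299/1.4,466/1.4,.005))
print("mill corners",[onz(a,u/1.4,v/1.4,.075)[:2].round(3).tolist() for u,v in[(544,234),(658,257),(643,365),(527,345)]])
for n,u,v,z in [("reag",403,165,.08),("spec",475,394,.055),("box",314,373,.03)]:print(n,onz(a,u/1.4,v/1.4,z).round(3))
```

```text
lipA [0.5232 0.0322]
lipB [0.4694 0.0415]
backA [ 0.5122 -0.0319]
backB [ 0.4572 -0.0231]
side corners [[0.52, 0.0388], [0.4671, 0.0481], [0.5071, -0.0269], [0.4546, -0.0187]]
rodtop (array([ 0.48838735, -0.06711081,  0.15450116]), np.float64(0.0002472541717170091))
rodbot (array([0.49499688, 0.00894646, 0.04941934]), np.float64(0.002327823003712313))
collar top (400, 184, 53, 54) 0.5240470767021179 -0.2796156108379364 0.05707777664065361
jar? top (135, 167, 45, 39)
collar side (266, 159, 36, 24) 0.5217861533164978 -0.26591116189956665 0.06864526122808456
jar? side (198, 321, 31, 23)
jar rim top [0.53633981 0.27700785 0.095     ]  base [0.53777637 0.27725783 0.        ]
jar rim side [0.53179828 0.28066193 0.095     ]  base [0.53674871 0.27837745 0.005     ]
mill corners [[0.617, -0.21], [0.595, -0.381], [0.432, -0.358], [0.447, -0.191]]
reag [0.708 0.011 0.08 ]
spec [ 0.371 -0.122  0.055]
box [0.382 0.12  0.03 ]
```

```bash
cat >> h.py <<'E'
from scipy.linalg import logm, expm
def tf(p,r):
    T=np.eye(4);T[:3,:3]=r;T[:3,3]=p;return T
def cur():
    s=state();return tf(s["ee_pos"],R.from_euler("xyz",s["eef_rot"],degrees=True).as_matrix())
def frame(z,x):  # tool z and approx tool x
    z=np.array(z,float);z/=np.linalg.norm(z);y=np.cross(z,x);y/=np.linalg.norm(y);return np.c_[np.cross(y,z),y,z]
def plan(T0,T1,n,label=""):
    X=expm(logm(np.linalg.inv(T0)@T1).real/n)
    print(label,n,"x",np.round(X[:3,3],4).tolist(),np.round(R.from_matrix(X[:3,:3]).as_rotvec(degrees=True),2).tolist())
    return T1
G=env.grip_point_offset
E
python3 - <<'E'
from h import *
top=np.array([.488,-.067,.1545]);u=np.array([-.084,-.464,.882]);u/=np.linalg.norm(u)
r=frame(-u,[.17,.98,0]);g=top-.035*u-G*u
print("tool rpy",R.from_matrix(r).as_euler("xyz",degrees=True),g)
T=plan(cur(),tf(g+.1*u,r),15,"pre")
plan(T,tf(g,r),3,"in")
E
```

```text
tool rpy [179.7452386  -28.12916109  80.27897886] [ 0.49251018 -0.04208664  0.10714313]
pre 15 x [0.0333, -0.009, 0.0092] [0.85, 1.74, -3.5]
in 3 x [-0.0, -0.0, 0.0333] [0.0, 0.0, -0.0]
```

Call:
drive_tool --steps '[[[0.0333, -0.009, 0.0092, 0.85, 1.74, -3.5, 0.085], [0.0333, -0.009, 0.0092, 0.85, 1.74, -3.5, 0.085], [0.0333, -0.009, 0.0092, 0.85, 1.74, -3.5, 0.085], [0.0333, -0.009, 0.0092, 0.85, 1.74, -3.5, 0.085], [0.0333, -0.009, 0.0092, 0.85, 1.74, -3.5, 0.085]]]'

```text
clock: 0.6
ee_pos: [0.3958, -0.4257, 0.1761]
eef_rot: [-177.1, -9.3, 44.1]
contact_force: [0.3, -0.6, 0.7]
opening: 0.994
```

Call:
drive_tool --steps '[[[0.0333, -0.009, 0.0092, 0.85, 1.74, -3.5, 0.085], [0.0333, -0.009, 0.0092, 0.85, 1.74, -3.5, 0.085], [0.0333, -0.009, 0.0092, 0.85, 1.74, -3.5, 0.085], [0.0333, -0.009, 0.0092, 0.85, 1.74, -3.5, 0.085], [0.0333, -0.009, 0.0092, 0.85, 1.74, -3.5, 0.085]]]'

```text
clock: 1.1
ee_pos: [0.4665, -0.2629, 0.1717]
eef_rot: [-177.1, -18.9, 61.7]
contact_force: [0.1, -0.3, -0.6]
opening: 0.992
```

Call:
drive_tool --steps '[[[0.0333, -0.009, 0.0092, 0.85, 1.74, -3.5, 0.085], [0.0333, -0.009, 0.0092, 0.85, 1.74, -3.5, 0.085], [0.0333, -0.009, 0.0092, 0.85, 1.74, -3.5, 0.085], [0.0333, -0.009, 0.0092, 0.85, 1.74, -3.5, 0.085], [0.0333, -0.009, 0.0092, 0.85, 1.74, -3.5, 0.085]]]'

```text
clock: 1.6
ee_pos: [0.4842, -0.0877, 0.1949]
eef_rot: [179.6, -28.1, 80.5]
contact_force: [0.4, -0.6, -1.3]
opening: 0.997
```

Run:
```python
from h import *
top=np.array([.488,-.067,.1545]);u=np.array([-.084,-.464,.882]);u/=np.linalg.norm(u)
r=frame(-u,[.17,.98,0]);g=top-.035*u-G*u
s=state();print(s["clock"],s["ee_pos"],s["eef_rot"],s["joint_positions"].round(0),g+.1*u)
T=plan(cur(),tf(g+.1*u,r),1,"pre")
T=plan(cur(),tf(g,r),4,"in")
```

```text
1.6 [ 0.48416016 -0.08771364  0.19486046] [179.58164759 -28.08077972  80.53102597] [ 50.  42. -44. 110.   0.  39.   4.] [ 0.48411134 -0.08848024  0.19533097]
pre 1 x [-0.0005, 0.0001, -0.0008] [0.04, 0.05, 0.22]
in 4 x [-0.0001, 0.0, 0.0248] [0.01, 0.01, 0.06]
```

Call:
drive_tool --steps '[[[0, 0, 0.025, 0, 0, 0, 0.085], [0, 0, 0.025, 0, 0, 0, 0.085], [0, 0, 0.025, 0, 0, 0, 0.085], [0, 0, 0.025, 0, 0, 0, 0.085], [0, 0, 0, 0, 0, 0, 0.03]]]'

```text
clock: 2.1
ee_pos: [0.4909, -0.041, 0.1048]
eef_rot: [179.9, -28.1, 80.4]
contact_force: [0.1, 0.2, 0.6]
opening: 0.851
```

Call:
drive_tool --steps '[[[0, 0, 0, 0, 0, 0, 0.0], [0, 0, 0, 0, 0, 0, 0.0], [0, 0, 0, 0, 0, 0, 0.0], [0, 0, 0, 0, 0, 0, 0.0], [0, 0, 0, 0, 0, 0, 0.0]]]'

```text
clock: 2.6
ee_pos: [0.4931, -0.0434, 0.1072]
eef_rot: [179.5, -28.0, 80.4]
contact_force: [-0.9, -1.0, 2.7]
opening: 0.097
```

Run:
```python
from h import *
s=state();print(s["clock"],s["opening"],s["contact_force"])
a=snap("side");b=snap("top")
x=cv2.resize(a["pixels"][150:290,220:340],(480,560));y=cv2.resize(b["pixels"][180:265,240:345],(320*1,259))
z=np.zeros((560,800,3),np.uint8);z[:,:480]=x;z[:259,480:]=y;save("grip.png",z)
```

```text
2.6 0.09745548231669578 [-0.90329386 -1.03754632  2.70268236]
```

View pics/grip.png

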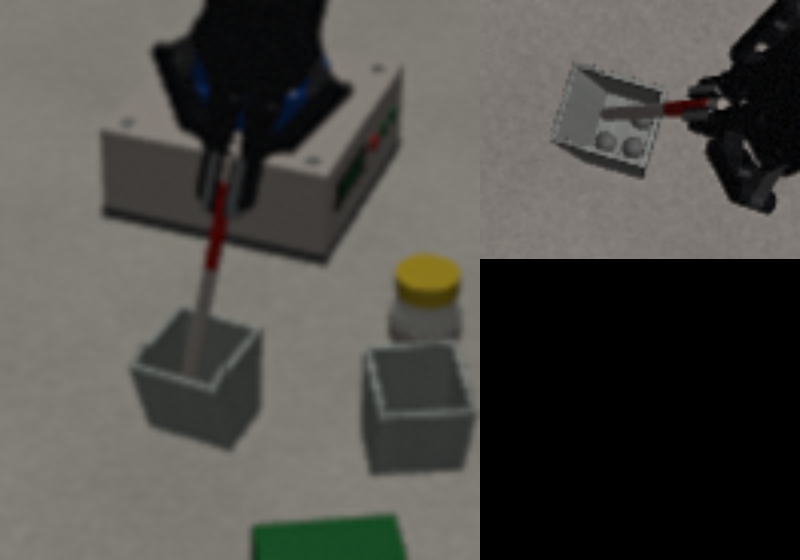

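Call:
drive_tool --steps '[[[0, 0, -0.03, 0, 0, 0, 0], [0, 0, -0.03, 0, 0, 0, 0], [0, 0, -0.03, 0, 0, 0, 0], [0, 0, -0.03, 0, 0, 0, 0], [0, 0, -0.03, 0, 0, 0, 0]]]'

```text
clock: 3.2
ee_pos: [0.4796, -0.1126, 0.2401]
eef_rot: [179.6, -28.0, 80.4]
contact_force: [1.3, 0.8, 0.3]
opening: 0.098
```

Run:
```python
from h import *
s=state();print(s["clock"],s["ee_pos"],s["opening"])
a=snap("top");b=snap("side");np.save("t1.npy",a,allow_pickle=True);np.save("s1.npy",b,allow_pickle=True)
x=cv2.resize(b["pixels"][110:250,220:340],(480,560));y=cv2.resize(a["pixels"][180:265,240:345],(320*1,259))
z=np.zeros((560,800,3),np.uint8);z[:,:480]=x;z[:259,480:]=y;save("pull.png",z)
p=np.array([.536,.278,.26]);r=frame([0,0,-1],[np.cos(np.radians(105)),np.sin(np.radians(105)),0])
T=plan(cur(),tf(p,r),12,"over jar")
```

```text
3.2 [ 0.47956758 -0.11255371  0.24011632] 0.09848122088305741
over jar 12 x [0.0324, 0.0054, 0.0073] [0.56, -2.27, -2.03]
```

View pics/pull.png

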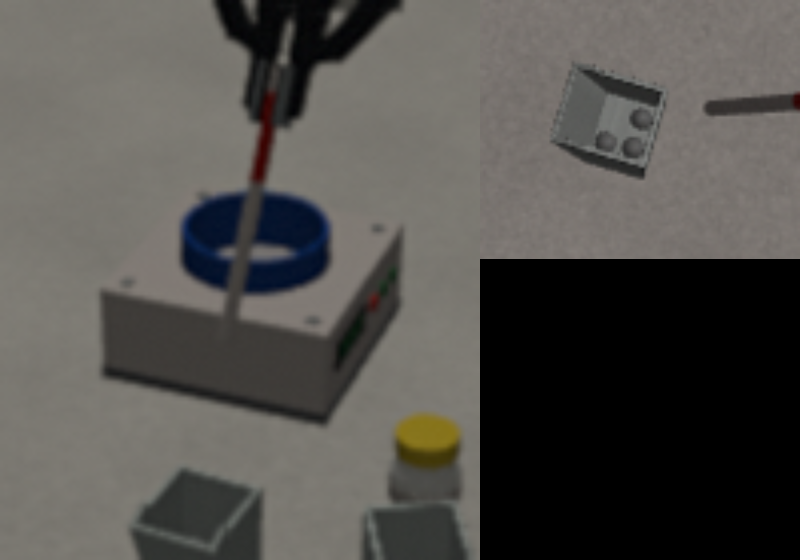

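Run:
```python
from h import *
a=np.load("t1.npy",allow_pickle=True).item();b=np.load("s1.npy",allow_pickle=True).item()
P,e=tri(ray(a,314.8,215.4),ray(b,275.5,193.5));print(P,e,"in tool:",(np.linalg.inv(cur())@np.r_[P,1]).round(4))
```

```text
[ 0.48770133 -0.05747753  0.1520402 ] 0.0034571515041829366 in tool: [ 0.0088 -0.0055  0.1058  1.    ]
```

Call:
drive_tool --steps '[[[0.0324, 0.0054, 0.0073, 0.56, -2.27, -2.03, 0], [0.0324, 0.0054, 0.0073, 0.56, -2.27, -2.03, 0], [0.0324, 0.0054, 0.0073, 0.56, -2.27, -2.03, 0], [0.0324, 0.0054, 0.0073, 0.56, -2.27, -2.03, 0]]]'

```text
clock: 3.7
ee_pos: [0.516, 0.0159, 0.2664]
eef_rot: [178.4, -18.7, 89.1]
contact_force: [1.5, -0.2, 0.6]
opening: 0.095
```

Call:
drive_tool --steps '[[[0.0324, 0.0054, 0.0073, 0.56, -2.27, -2.03, 0], [0.0324, 0.0054, 0.0073, 0.56, -2.27, -2.03, 0], [0.0324, 0.0054, 0.0073, 0.56, -2.27, -2.03, 0], [0.0324, 0.0054, 0.0073, 0.56, -2.27, -2.03, 0]]]'

```text
clock: 4.1
ee_pos: [0.5332, 0.1491, 0.2727]
eef_rot: [178.7, -9.4, 97.3]
contact_force: [1.6, 0.5, -0.4]
opening: 0.094
```

Call:
drive_tool --steps '[[[0.0324, 0.0054, 0.0073, 0.56, -2.27, -2.03, 0], [0.0324, 0.0054, 0.0073, 0.56, -2.27, -2.03, 0], [0.0324, 0.0054, 0.0073, 0.56, -2.27, -2.03, 0], [0.0324, 0.0054, 0.0073, 0.56, -2.27, -2.03, 0], [0, 0, 0, 0, 0, 0, 0]]]'

```text
clock: 4.6
ee_pos: [0.5276, 0.2902, 0.2569]
eef_rot: [-179.7, -0.6, 106.0]
contact_force: [0.1, -0.1, -0.6]
opening: 0.102
```

Run:
```python
from h import *
s=state();print(s["clock"],s["ee_pos"],s["eef_rot"],s["opening"],s["joint_positions"].round(0))
a=snap("top");b=snap("side");np.save("t2.npy",a,allow_pickle=True);np.save("s2.npy",b,allow_pickle=True)
x=cv2.resize(b["pixels"][220:360,150:270],(480,560));y=cv2.resize(a["pixels"][130:240,105:210],(320*1,335))
z=np.zeros((560,800,3),np.uint8);z[:,:480]=x;z[:335,480:]=y;save("jar.png",z)
```

```text
4.6 [0.52756334 0.29024062 0.25685608] [-179.67191872   -0.63614981  106.01240704] 0.10185118117835186 [-15.  37. -32.  90.  21.  59. -36.]
```

View pics/jar.png

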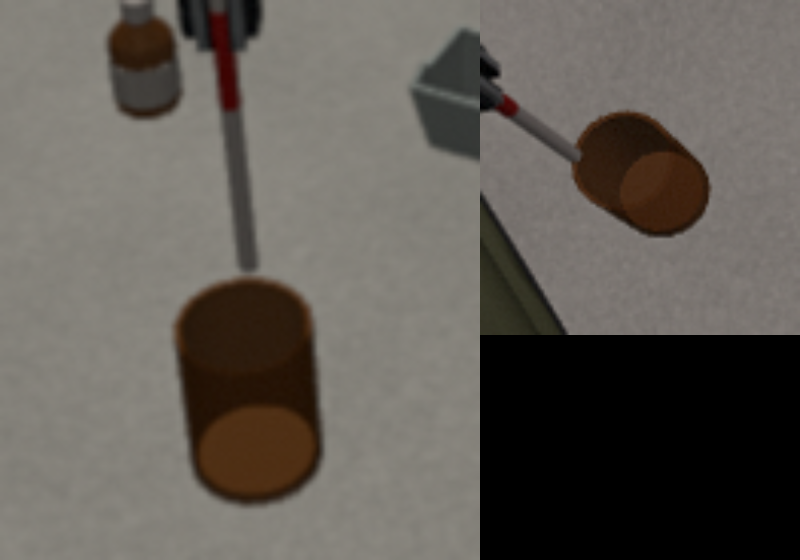

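Run:
```python
from h import *
a=np.load("t2.npy",allow_pickle=True).item();b=np.load("s2.npy",allow_pickle=True).item()
P,e=tri(ray(a,136.8,181.1),ray(b,212,286.5));print("tip",P,e)
print("rim side",onz(b,211,301.5,.095),"floor side",onz(b,214.5,333,.005))
print("rim top",onz(a,(623-480)/3.05+105,160/3.05+130,.095),"floor top",onz(a,(664-480)/3.05+105,193/3.05+130,.005))
c=cur();print("tip in tool",(np.linalg.inv(c)@np.r_[P,1]).round(4))
```

```text
tip [0.52518819 0.28802772 0.14676597] 5.254615783994833e-05
rim side [0.53534946 0.27763845 0.095     ] floor side [0.53472617 0.27826197 0.005     ]
rim top [0.5371332  0.27766319 0.095     ] floor top [0.53567188 0.27635474 0.005     ]
tip in tool [ 0.0062 -0.0029  0.1102  1.    ]
```

Call:
drive_tool --steps '[[[-0.0136, 0.0075, 0, 0, 0, 0, 0], [0, 0, 0.03, 0, 0, 0, 0], [0, 0, 0.03, 0, 0, 0, 0], [0, 0, 0.03, 0, 0, 0, 0], [0, 0, 0.025, 0, 0, 0, 0]]]'

```text
clock: 5.2
ee_pos: [0.5438, 0.2659, 0.1414]
eef_rot: [-179.8, -0.2, 104.9]
contact_force: [0.2, 0.6, -0.4]
opening: 0.099
```

Call:
drive_tool --steps '[[[0, 0, 0.012, 0, 0, 0, 0], [0, 0, 0.007, 0, 0, 0, 0], [0, 0, 0, 0, 0, 0, 0]]]'

```text
clock: 5.5
ee_pos: [0.5428, 0.269, 0.1239]
eef_rot: [-179.8, -0.3, 105.1]
contact_force: [-0.3, -0.3, -0.4]
opening: 0.095
```

Call:
drive_tool --steps '[[[0, 0, 0.003, 0, 0, 0, 0], [0, 0, 0, 0, 0, 0, 0.05], [0, 0, 0, 0, 0, 0, 0.085], [0, 0, 0, 0, 0, 0, 0.085], [0, 0, 0, 0, 0, 0, 0.085]]]'

```text
clock: 6.0
ee_pos: [0.5424, 0.2705, 0.1215]
eef_rot: [-179.8, -0.3, 105.2]
contact_force: [0.6, 0.1, 0.4]
opening: 0.771
```

Call:
drive_tool --steps '[[[0, 0, -0.01, 0, 0, 0, 0.085], [0, 0, -0.02, 0, 0, 0, 0.085], [0, 0, -0.03, 0, 0, 0, 0.085], [0, 0, -0.04, 0, 0, 0, 0.085], [0, 0, -0.04, 0, 0, 0, 0.085]]]'

```text
clock: 6.5
ee_pos: [0.5425, 0.2696, 0.263]
eef_rot: [-179.8, -0.3, 105.2]
contact_force: [-0.2, 0.8, -0.2]
opening: 0.997
```

Run:
```python
from h import *
s=state();print(s["clock"],s["ee_pos"],s["eef_rot"],s["opening"],s["joint_positions"].round(0))
a=snap("top");b=snap("side");np.save("t3.npy",a,allow_pickle=True);np.save("s3.npy",b,allow_pickle=True)
x=cv2.resize(b["pixels"][220:360,150:290],(560,560));y=cv2.resize(a["pixels"][180:265,250:330],(240,255));w=cv2.resize(a["pixels"][130:240,105:195],(240,293))
z=np.zeros((560,800,3),np.uint8);z[:,:560]=x;z[:255,560:]=y;z[260:553,560:]=w;save("rel.png",z)
# cup grasp
lip=np.array([np.cos(np.radians(80)),np.sin(np.radians(80)),0]);o=np.array([.487,0,0])
al=np.radians(42);z_=np.sin(al)*lip-np.cos(al)*np.array([0,0,1]);r=frame(z_,lip)
g=o-.002*lip+[0,0,.040]; t=g+G*z_
print("tcp grasp",t)
T=plan(cur(),tf(t-.11*z_,r),10,"pre");T=plan(T,tf(t,r),4,"in")
```

```text
6.5 [0.54250765 0.26963029 0.26304922] [-179.77826398   -0.3021882   105.24743518] 0.9973797584397941 [-13.  37. -32.  89.  21.  60. -35.]
tcp grasp [0.48882552 0.01035303 0.02610319]
pre 10 x [-0.0373, -0.0102, 0.004] [-0.89, 4.07, 2.42]
in 4 x [-0.0, 0.0, 0.0275] [-0.0, 0.0, -0.0]
```

View pics/rel.png

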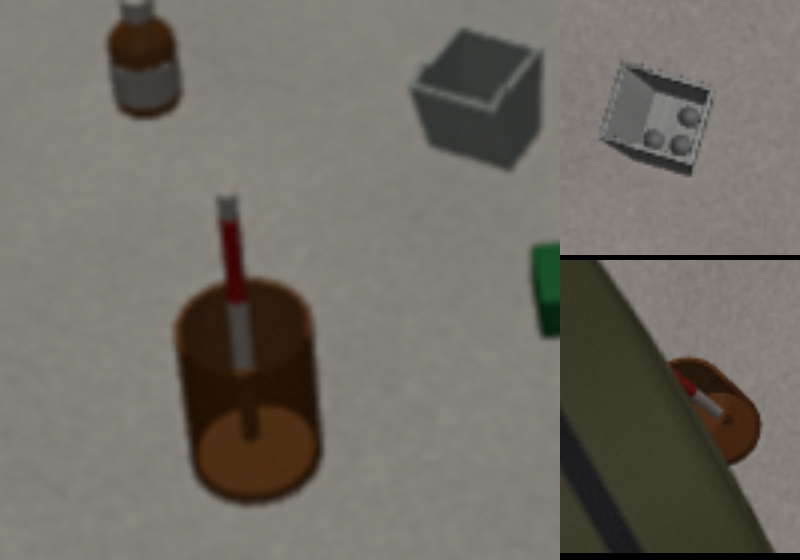

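The rod stands in the jar, at side-crop (228,200) to (250,440), and all three balls are still in the cup. Next is the cup.

Call:
drive_tool --steps '[[[-0.0373, -0.0102, 0.004, -0.89, 4.07, 2.42, 0.085], [-0.0373, -0.0102, 0.004, -0.89, 4.07, 2.42, 0.085], [-0.0373, -0.0102, 0.004, -0.89, 4.07, 2.42, 0.085], [-0.0373, -0.0102, 0.004, -0.89, 4.07, 2.42, 0.085], [-0.0373, -0.0102, 0.004, -0.89, 4.07, 2.42, 0.085]]]'

```text
clock: 7.1
ee_pos: [0.5267, 0.0818, 0.2136]
eef_rot: [177.7, -21.0, 93.2]
contact_force: [0.4, -0.8, -1.0]
opening: 0.994
```

Call:
drive_tool --steps '[[[-0.0373, -0.0102, 0.004, -0.89, 4.07, 2.42, 0.085], [-0.0373, -0.0102, 0.004, -0.89, 4.07, 2.42, 0.085], [-0.0373, -0.0102, 0.004, -0.89, 4.07, 2.42, 0.085], [-0.0373, -0.0102, 0.004, -0.89, 4.07, 2.42, 0.085], [-0.0373, -0.0102, 0.004, -0.89, 4.07, 2.42, 0.085]]]'

```text
clock: 7.6
ee_pos: [0.4722, -0.0683, 0.1035]
eef_rot: [-179.5, -41.6, 79.4]
contact_force: [1.3, -0.2, -0.6]
opening: 0.998
```

Call:
drive_tool --steps '[[[0, 0, 0, 0, 0, 0, 0.085]]]'

```text
clock: 7.7
ee_pos: [0.4668, -0.0732, 0.0966]
eef_rot: [-178.3, -41.5, 78.0]
contact_force: [-0.2, -0.0, -0.3]
opening: 0.996
```

```bash
cat > g.py <<'E'
from h import *
lip=np.array([np.cos(np.radians(80)),np.sin(np.radians(80)),0]);o=np.array([.487,0,0])
al=np.radians(42);z_=np.sin(al)*lip-np.cos(al)*np.array([0,0,1]);r=frame(z_,lip)
t=o-.002*lip+[0,0,.040]+G*z_
E
python3 - <<'E'
from g import *
s=state();print(s["clock"],s["ee_pos"],s["eef_rot"],s["opening"],s["joint_positions"].round(0),t-.11*z_,R.from_matrix(r).as_euler("xyz",degrees=True))
plan(cur(),tf(t,r),5,"in")
t0=np.load("t3.npy",allow_pickle=True).item()
print("rod in jar ok; mill:",onz(t0,595/1.4,295/1.4,.1),onz(t0,425,(257+333)/2.8,.1))
s0=np.load("s1.npy",allow_pickle=True).item();print(onz(s0,283.75,168.5,.1))
E
```

```text
7.7 [ 0.46683666 -0.07317785  0.09662547] [-178.27941076  -41.54877142   78.04716607] 0.9964002951836319 [ 59.  61. -51. 113.   5.  31.   7.] [ 0.47604425 -0.06213312  0.10784912] [180. -42.  80.]
in 5 x [0.0035, 0.0015, 0.022] [-0.08, 0.09, -0.29]
rod in jar ok; mill: [ 0.52357806 -0.27992237  0.1       ] [ 0.52357806 -0.27992237  0.1       ]
[ 0.52163573 -0.27351598  0.1       ]
```

Call:
drive_tool --steps '[[[0.015, 0.008, 0, -0.4, 0.45, -1.5, 0.085], [0, 0, 0, 0, 0, 0, 0.085], [0, 0, 0, 0, 0, 0, 0.085]]]'

```text
clock: 8.0
ee_pos: [0.4829, -0.0546, 0.1159]
eef_rot: [178.6, -41.9, 82.0]
contact_force: [-0.1, -0.0, 0.3]
opening: 0.998
```

Run:
```python
from g import *
s=state();print(s["clock"],s["ee_pos"],s["eef_rot"])
plan(cur(),tf(t,r),5,"in");plan(cur(),tf(t,r),1,"in")
```

```text
8.0 [ 0.48288467 -0.05455009  0.11593213] [178.64534283 -41.91424485  81.99972509]
in 5 x [-0.0023, -0.0011, 0.022] [0.0, 0.01, 0.3]
in 1 x [-0.0116, -0.0058, 0.1102] [0.02, 0.07, 1.49]
```

Call:
drive_tool --steps '[[[-0.0116, -0.0058, 0.01, 0, 0, 1.5, 0.085], [0, 0, 0, 0, 0, 0, 0.085], [0, 0, 0, 0, 0, 0, 0.085], [0, 0, 0, 0, 0, 0, 0.085]]]'

```text
clock: 8.4
ee_pos: [0.4758, -0.0574, 0.0987]
eef_rot: [-179.7, -42.0, 79.5]
contact_force: [0.5, -0.1, -0.3]
opening: 0.993
```

Run:
```python
from g import *
s=state();print(s["clock"],s["ee_pos"],s["eef_rot"],s["qd"].round(1))
plan(cur(),tf(t,r),5,"in");plan(cur(),tf(t,r),1,"in")
```

```text
8.4 [ 0.47576688 -0.05737622  0.0986739 ] [-179.69965131  -41.95635004   79.54529518] [ 0.2 -0.2 -0.4 -0.2  0.  -0.1  0.1]
in 5 x [0.0005, 0.0002, 0.02] [0.0, 0.01, -0.07]
in 1 x [0.0028, 0.0011, 0.1001] [0.0, 0.04, -0.34]
```

Settled, so I go in and close.

Call:
drive_tool --steps '[[[0.002, 0.001, 0.02, 0, 0, 0, 0.085], [0, 0, 0.025, 0, 0, 0, 0.085], [0, 0, 0.025, 0, 0, 0, 0.085], [0, 0, 0.02, 0, 0, 0, 0.085], [0, 0, 0.01, 0, 0, 0, 0.085]]]'

```text
clock: 8.9
ee_pos: [0.4884, 0.011, 0.025]
eef_rot: [-179.6, -42.0, 79.6]
contact_force: [0.9, 0.4, 0.1]
opening: 0.995
```

Call:
drive_tool --steps '[[[0, 0, 0, 0, 0, 0, 0.085], [0, 0, 0, 0, 0, 0, 0.07], [0, 0, 0, 0, 0, 0, 0.06], [0, 0, 0, 0, 0, 0, 0.05], [0, 0, 0, 0, 0, 0, 0.04]]]'

```text
clock: 9.4
ee_pos: [0.4903, 0.0083, 0.0266]
eef_rot: [-179.9, -41.9, 79.5]
contact_force: [0.7, -4.1, 5.7]
opening: 0.667
```

Call:
drive_tool --steps '[[[0, 0, 0, 0, 0, 0, 0.04], [0, 0, 0, 0, 0, 0, 0.04], [0, 0, 0, 0, 0, 0, 0.04]]]'

```text
clock: 9.7
ee_pos: [0.4903, 0.0083, 0.0266]
eef_rot: [-179.9, -41.9, 79.5]
contact_force: [1.4, -3.9, 6.8]
opening: 0.67
```

Run:
```python
from g import *
s=state();print(s["clock"],s["ee_pos"],s["eef_rot"],s["opening"],s["contact_force"],t)
a=snap("top");b=snap("side")
x=cv2.resize(b["pixels"][180:280,220:320],(500,500));y=cv2.resize(a["pixels"][180:265,250:350],(300,255))
z=np.zeros((500,800,3),np.uint8);z[:,:500]=x;z[:255,500:]=y;save("cupgrip.png",z)
```

```text
9.7 [0.49030989 0.00829649 0.02655646] [-179.94512243  -41.92218721   79.54241453] 0.6704884457616458 [ 1.38510089 -3.86769859  6.83030957] [0.48882552 0.01035303 0.02610319]
```

View pics/cupgrip.png

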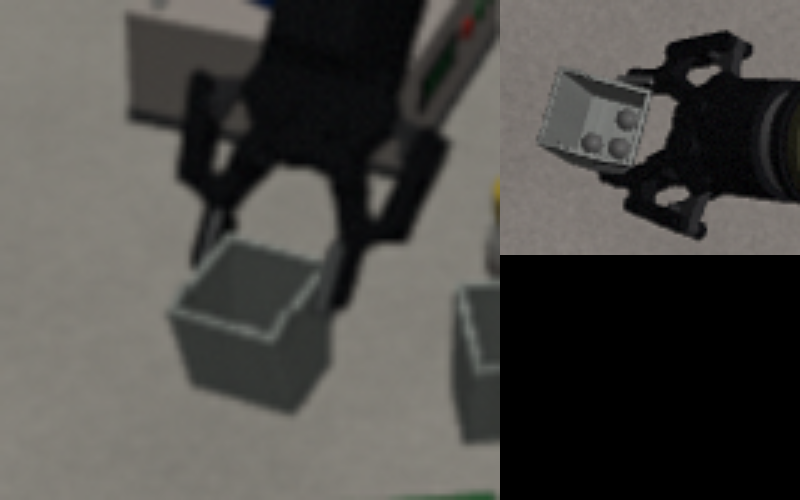

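```bash
cat > c.py <<'E'
from g import *
import pickle,os
def cup(lipw,th,yaw=80,L=(.042,0,.064)):
    Rc=R.from_euler("z",yaw,degrees=True)*R.from_euler("y",th,degrees=True)
    T=np.eye(4);T[:3,:3]=Rc.as_matrix();T[:3,3]=np.array(lipw)-T[:3,:3]@np.array(L);return T
CEN=np.array([.523,-.279]);D=np.array([np.cos(np.radians(80)),np.sin(np.radians(80))])
TGT=np.r_[CEN-D*.031,.108]
if os.path.exists("rel.npy"): REL=np.load("rel.npy")
E
python3 - <<'E'
from c import *
a=snap("top");b=snap("side")
for p,q in [((270.7,203.3),(254,242.4)),((263.3,229),(274.4,247.6))]:print(tri(ray(a,*p),ray(b,*q)))
P=[tri(ray(a,*p),ray(b,*q))[0] for p,q in [((270.7,203.3),(254,242.4)),((263.3,229),(274.4,247.6))]]
m=(P[0]+P[1])/2;T=cur();print("mid",m,"in tool",(np.linalg.inv(T)@np.r_[m,1]).round(4))
o=np.array([.4875,-.001,0]);C=np.eye(4);C[:3,:3]=R.from_euler("z",79.6,degrees=True).as_matrix();C[:3,3]=o
REL=np.linalg.inv(C)@T;print("tool in cup",REL[:3,3]); REL[1,3]=0;np.save("rel.npy",REL)
print("est cheek mid",C@np.r_[.0445,0,.071,1])
E
```

```text
(array([0.52030223, 0.03204114, 0.06303291]), np.float64(0.0004111420393595862))
(array([0.46544573, 0.04243472, 0.06539028]), np.float64(0.00220117603852891))
mid [0.49287398 0.03723793 0.0642116 ] in tool [ 0.0467 -0.0027 -0.0087  1.    ]
tool in cup [ 0.00966342 -0.00107788  0.02654814]
est cheek mid [0.4955331  0.04276893 0.071      1.        ]
```

Run:
```python
from c import *
REL[0,3]=.0118;np.save("rel.npy",REL)
T=cur();C=T@np.linalg.inv(REL)
U=cup(TGT,0);
# upright hold point: behind collar, base z .15
H=cup(TGT,50);H=cup(np.r_[H[:2,3],0]+np.r_[D*.042,0]+[0,0,.21],0)
print(C[:3,3],H[:3,3],TGT)
up=C.copy();up[2,3]=.15
t1=plan(T,up@REL,5,"lift");t2=plan(t1,H@REL,13,"carry");t3=plan(t2,cup(TGT+[0,0,.03],50)@REL,12,"tilt");
```

```text
[ 4.88174480e-01 -3.29605742e-03 -6.93889390e-18] [ 0.50441549 -0.38439799  0.146     ] [ 0.51761691 -0.30952904  0.108     ]
lift 5 x [0.02, -0.0, -0.0223] [0.0, -0.0, -0.0]
carry 13 x [-0.0215, 0.0064, -0.0189] [0.02, -0.0, -0.02]
tilt 12 x [0.0003, 0.0, 0.0033] [-0.0, -4.17, 0.0]
```

Call:
drive_tool --steps '[[[0.01, 0, -0.011, 0, 0, 0, 0.04], [0.02, 0, -0.0223, 0, 0, 0, 0.04], [0.025, 0, -0.028, 0, 0, 0, 0.04], [0.025, 0, -0.028, 0, 0, 0, 0.04], [0.02, 0, -0.022, 0, 0, 0, 0.04]]]'

```text
clock: 10.4
ee_pos: [0.4883, 0.0096, 0.1777]
eef_rot: [-179.7, -41.9, 79.6]
contact_force: [0.5, 0.4, -1.5]
opening: 0.669
```

Call:
drive_tool --steps '[[[-0.011, 0.003, -0.009, 0, 0, 0, 0.04], [-0.02, 0.006, -0.018, 0, 0, 0, 0.04], [-0.0215, 0.0064, -0.019, 0, 0, 0, 0.04], [-0.0215, 0.0064, -0.019, 0, 0, 0, 0.04], [-0.0215, 0.0064, -0.019, 0, 0, 0, 0.04]]]'

```text
clock: 10.9
ee_pos: [0.493, -0.122, 0.1742]
eef_rot: [-179.6, -41.9, 79.5]
contact_force: [0.6, -0.0, -1.4]
opening: 0.668
```

Call:
drive_tool --steps '[[[-0.0215, 0.0064, -0.019, 0, 0, 0, 0.04], [-0.0215, 0.0064, -0.019, 0, 0, 0, 0.04], [-0.0215, 0.0064, -0.019, 0, 0, 0, 0.04], [-0.0215, 0.0064, -0.019, 0, 0, 0, 0.04], [-0.0215, 0.0064, -0.019, 0, 0, 0, 0.04]]]'

```text
clock: 11.4
ee_pos: [0.4989, -0.2687, 0.1728]
eef_rot: [-179.6, -41.9, 79.5]
contact_force: [0.8, -1.0, -1.8]
opening: 0.669
```

Call:
drive_tool --steps '[[[-0.0215, 0.0064, -0.019, 0, 0, 0, 0.04], [-0.0215, 0.0064, -0.019, 0, 0, 0, 0.04], [-0.02, 0.006, -0.018, 0, 0, 0, 0.04], [-0.011, 0.003, -0.009, 0, 0, 0, 0.04], [0, 0, 0, 0, 0, 0, 0.04]]]'

```text
clock: 11.9
ee_pos: [0.5031, -0.3708, 0.1706]
eef_rot: [-179.6, -41.8, 79.3]
contact_force: [-0.2, 0.4, -3.0]
opening: 0.669
```

Run:
```python
from c import *
s=state();print(s["clock"],s["opening"],s["contact_force"],s["joint_positions"].round(0),s["qd"].round(0))
T=cur();C=T@np.linalg.inv(REL);print(C[:3,3],R.from_matrix(C[:3,:3]).as_euler("ZYX",degrees=True))
plan(T,cup(TGT+[0,0,.03],50)@REL,12,"tilt")
```

```text
11.9 0.6687822952225971 [-0.21624031  0.39075834 -3.03616595] [ 69.  66. -51.  66.   7.  80.  20.] [-1. -1. -2.  5. -1. -1. -1.]
[ 0.50086991 -0.38242244  0.14405555] [79.55255142  0.0851983   0.23590718]
tilt 12 x [0.0003, 0.0003, 0.0031] [-0.01, -4.16, -0.04]
```

Call:
drive_tool --steps '[[[0.0003, 0.0003, 0.0031, 0, -4.16, 0, 0.04], [0.0003, 0.0003, 0.0031, 0, -4.16, 0, 0.04], [0.0003, 0.0003, 0.0031, 0, -4.16, 0, 0.04], [0.0003, 0.0003, 0.0031, 0, -4.16, 0, 0.04], [0.0003, 0.0003, 0.0031, 0, -4.16, 0, 0.04]]]'

```text
clock: 12.4
ee_pos: [0.5063, -0.3568, 0.1598]
eef_rot: [-179.7, -21.1, 79.8]
contact_force: [-0.1, 0.9, -2.8]
opening: 0.669
```

Call:
drive_tool --steps '[[[0.0003, 0.0003, 0.0031, 0, -4.16, 0, 0.04], [0.0003, 0.0003, 0.0031, 0, -4.16, 0, 0.04], [0.0003, 0.0003, 0.0031, 0, -4.16, 0, 0.04], [0.0003, 0.0003, 0.0031, 0, -4.16, 0, 0.04], [0.0003, 0.0003, 0.0031, 0, -4.16, 0, 0.04]]]'

```text
clock: 12.9
ee_pos: [0.5084, -0.3519, 0.1449]
eef_rot: [-179.7, -0.3, 79.8]
contact_force: [-0.4, 0.1, -2.2]
opening: 0.668
```

Call:
drive_tool --steps '[[[0.0003, 0.0003, 0.0031, 0, -4.16, 0, 0.04], [0.0003, 0.0003, 0.0031, 0, -4.16, 0, 0.04], [0, 0, 0, 0, 0, 0, 0.04], [0, 0, 0, 0, 0, 0, 0.04], [0, 0, 0, 0, 0, 0, 0.04]]]'

```text
clock: 13.4
ee_pos: [0.5092, -0.355, 0.1383]
eef_rot: [-179.7, 7.9, 79.7]
contact_force: [0.3, -0.1, -1.3]
opening: 0.662
```

```bash
cat > st.py <<'E'
from c import *
s=state();print(s["clock"],s["opening"],s["contact_force"].round(1),s["joint_positions"].round(0),s["qd"].round(0))
T=cur();C=T@np.linalg.inv(REL);z=C[:3,2];x=C[:3,0]
tilt=np.degrees(np.arctan2(-x[2],z[2]));print("cup o",C[:3,3].round(4),"tilt",tilt,"lip",(C@[.042,0,.064,1])[:3].round(4),"tgt",TGT.round(4),"side roll",np.degrees(np.arcsin(C[2,1])),"yaw",np.degrees(np.arctan2(-C[0,1],C[1,1])))
E
python3 - <<'E'
from st import *
plan(T,cup(TGT,58)@REL,4,"to 58 at tgt")
a=snap("top");b=snap("side");np.save("t4.npy",a,allow_pickle=True);np.save("s4.npy",b,allow_pickle=True)
x=cv2.resize(b["pixels"][100:240,225:345],(480,560));y=cv2.resize(a["pixels"][170:290,380:500],(320,320))
z=np.zeros((560,800,3),np.uint8);z[:,:480]=x;z[:320,480:]=y;save("tilt.png",z)
E
```

```text
13.4 0.6623346127273382 [ 0.3 -0.1 -1.3] [ 41.  45. -26.  97.  38.  46. -16.] [ 1.  0.  0. -1.  0. -0. -0.]
cup o [ 0.5042 -0.3825  0.1302] tilt 49.83893670842335 lip [ 0.5178 -0.3077  0.1394] tgt [ 0.5176 -0.3095  0.108 ] side roll 0.2472741808029894 yaw 79.66676157986575
to 58 at tgt 4 x [0.0008, 0.0001, 0.0061] [-0.08, -2.04, -0.07]
```

View pics/tilt.png

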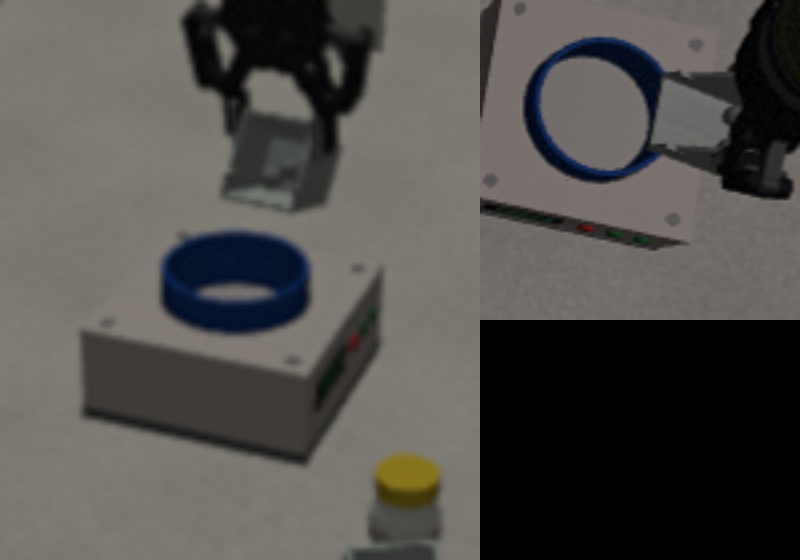

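Run:
```python
from c import *
a=np.load("t4.npy",allow_pickle=True).item();b=np.load("s4.npy",allow_pickle=True).item()
print("lip",tri(ray(a,446.6,211.6),ray(b,289.5,150.75)))
print("pred px of lip",proj(a,[.5178,-.3077,.1394]),proj(b,[.5178,-.3077,.1394]))
for P in ((.523,-.279,.1),(.523+.054,-.279,.1),(.523,-.333,.1),(.523,-.225,.1),(.469,-.279,.1)):
    p=proj(a,P);q=proj(b,P);print(((p-[380,170])/.375+[480,0]).round(0),((q-[225,100])*4).round(0))
```

```text
lip (array([ 0.51477777, -0.30738588,  0.14077719]), np.float64(0.003050895523479613))
pred px of lip [446.55050452 210.99366199] [287.9675437  150.91033644]
[599. 109.] [235. 270.]
[600.  40.] [162. 261.]
[671. 115.] [252. 235.]
[527. 103.] [216. 307.]
[598. 180.] [309. 279.]
```

Call:
drive_tool --steps '[[[0.0008, 0, 0.0061, 0, -2.04, 0, 0.04], [0.0008, 0, 0.0061, 0, -2.04, 0, 0.04], [0.0008, 0, 0.0061, 0, -2.04, 0, 0.04], [0.0008, 0, 0.0061, 0, -2.04, 0, 0.04], [0, 0, 0, 0, 0, 0, 0.04]]]'

```text
clock: 14.0
ee_pos: [0.5096, -0.3562, 0.1139]
eef_rot: [-179.7, 16.2, 79.8]
contact_force: [-0.4, -0.1, -0.1]
opening: 0.667
```

Call:
drive_tool --steps '[[[0, 0, 0, 0, 0, 0, 0.04], [0, 0, 0, 0, 0, 0, 0.04], [0, 0, 0, 0, 0, 0, 0.04]]]'

```text
clock: 14.3
ee_pos: [0.5096, -0.3562, 0.1138]
eef_rot: [-179.8, 16.1, 79.7]
contact_force: [-0.6, 0.2, 0.8]
opening: 0.669
```

Run:
```python
from st import *
plan(T,cup(TGT,58)@REL,1,"corr")
t1=plan(T,cup(TGT-[0,0,.001],72)@REL,7,"72")
plan(t1,cup(TGT-[0,0,.002],84)@REL,8,"84")
```

```text
14.3 0.6694321175327612 [-0.6  0.2  0.8] [ 32.  46. -18. 101.  47.  42. -28.] [-0.  0.  0.  0.  0. -0. -0.]
cup o [ 0.5044 -0.3845  0.1097] tilt 58.01944300358063 lip [ 0.5181 -0.3092  0.108 ] tgt [ 0.5176 -0.3095  0.108 ] side roll 0.20022890343294628 yaw 79.6999033616677
corr 1 x [-0.0004, -0.0002, 0.0001] [-0.28, 0.02, -0.23]
72 7 x [-0.0002, -0.0, -0.0015] [-0.04, -2.0, -0.03]
84 8 x [-0.0001, -0.0, -0.0011] [-0.0, -1.5, 0.0]
```

Call:
drive_tool --steps '[[[0, 0, -0.0015, 0, -2.0, 0, 0.04], [-0.0002, 0, -0.0015, 0, -2.0, 0, 0.04], [-0.0002, 0, -0.0015, 0, -2.0, 0, 0.04], [-0.0002, 0, -0.0015, 0, -2.0, 0, 0.04], [-0.0002, 0, -0.0015, 0, -2.0, 0, 0.04]]]'

```text
clock: 14.8
ee_pos: [0.5103, -0.3536, 0.1207]
eef_rot: [-179.8, 26.1, 79.8]
contact_force: [0.4, -1.0, -1.3]
opening: 0.664
```

Call:
drive_tool --steps '[[[-0.0002, 0, -0.0011, 0, -1.5, 0, 0.04], [-0.0002, 0, -0.0011, 0, -1.5, 0, 0.04], [-0.0002, 0, -0.0011, 0, -1.5, 0, 0.04], [-0.0002, 0, -0.0011, 0, -1.5, 0, 0.04], [-0.0002, 0, -0.0011, 0, -1.5, 0, 0.04]]]'

```text
clock: 15.3
ee_pos: [0.5107, -0.3517, 0.1258]
eef_rot: [-179.8, 33.6, 79.9]
contact_force: [0.1, 0.6, -1.7]
opening: 0.665
```

Call:
drive_tool --steps '[[[-0.0002, 0, -0.0011, 0, -1.5, 0, 0.04], [-0.0002, 0, -0.0011, 0, -1.5, 0, 0.04], [-0.0001, 0, -0.0011, 0, -1.5, 0, 0.04], [-0.0001, 0, -0.0011, 0, -1.5, 0, 0.04], [-0.0001, 0, -0.0011, 0, -1.5, 0, 0.04]]]'

```text
clock: 15.8
ee_pos: [0.5111, -0.3492, 0.1311]
eef_rot: [-179.7, 41.2, 79.9]
contact_force: [0.9, 0.2, -1.9]
opening: 0.672
```

Call:
drive_tool --steps '[[[0, 0, -0.001, 0, -1.3, 0, 0.04], [0, 0, 0, 0, 0, 0, 0.04], [0, 0, 0, 0, 0, 0, 0.04], [0, 0, 0, 0, 0, 0, 0.04], [0, 0, 0, 0, 0, 0, 0.04]]]'

```text
clock: 16.3
ee_pos: [0.5109, -0.3493, 0.1321]
eef_rot: [-179.7, 42.4, 79.9]
contact_force: [0.2, 0.1, -1.9]
opening: 0.667
```

Run:
```python
from st import *
a=snap("top");b=snap("side");np.save("t5.npy",a,allow_pickle=True);np.save("s5.npy",b,allow_pickle=True)
x=cv2.resize(b["pixels"][100:240,225:345],(480,560));y=cv2.resize(a["pixels"][170:290,380:500],(320,320))
z=np.zeros((560,800,3),np.uint8);z[:,:480]=x;z[:320,480:]=y;save("pour.png",z)
```

```text
16.3 0.666892806196535 [ 0.2  0.1 -1.9] [  8.  50.  -1. 107.  65.  49. -59.] [-0.  0. -0. -0. -0.  0. -0.]
cup o [ 0.506  -0.3764  0.1412] tilt 84.34859770017833 lip [ 0.518  -0.3097  0.1058] tgt [ 0.5176 -0.3095  0.108 ] side roll 0.2132055603078655 yaw 79.72028179895483
```

View pics/pour.png

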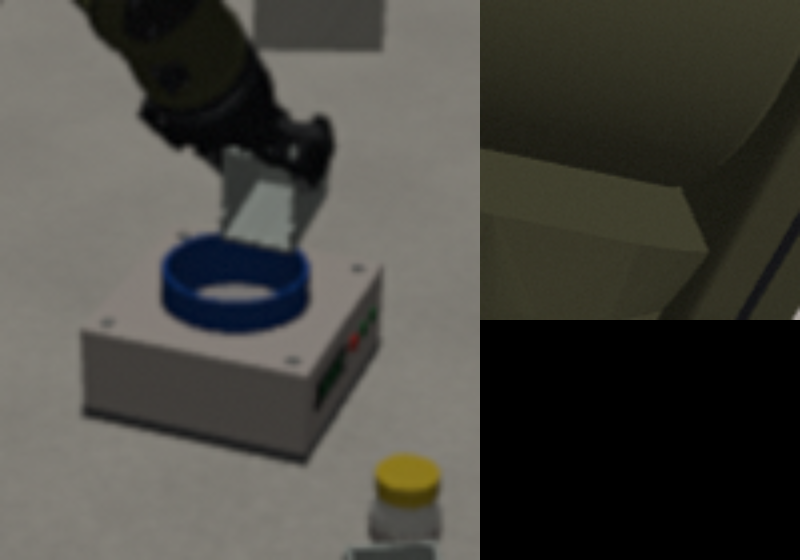

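Call:
drive_tool --steps '[[[0, 0, 0, 0, 0, 0, 0.04], [0, 0, 0, 0, 0, 0, 0.04], [0, 0, 0, 0, 0, 0, 0.04], [0, 0, 0, 0, 0, 0, 0.04]]]'

```text
clock: 16.8
ee_pos: [0.5111, -0.3487, 0.1318]
eef_rot: [-179.7, 42.4, 79.9]
contact_force: [0.1, 0.7, -1.8]
opening: 0.666
```

Run:
```python
from st import *
t1=plan(T,cup(TGT+[0,-.005,.04],50)@REL,8,"back to 50, up")
H=np.array([.503,-.383])
plan(t1,cup(np.r_[H+D*.042,.21],0)@REL,10,"upright")
```

```text
16.8 0.6662319361428123 [ 0.1  0.7 -1.8] [  8.  50.  -1. 107.  65.  49. -59.] [-0.  0. -0. -0. -0. -0.  0.]
cup o [ 0.5063 -0.3759  0.141 ] tilt 84.33513730062636 lip [ 0.5182 -0.3091  0.1055] tgt [ 0.5176 -0.3095  0.108 ] side roll 0.2415342604196341 yaw 79.7758642241781
back to 50, up 8 x [-0.0024, 0.0001, -0.0009] [-0.04, 4.29, -0.01]
upright 10 x [-0.0004, -0.0003, -0.0028] [0.0, 5.0, -0.0]
```

Call:
drive_tool --steps '[[[-0.0024, 0, -0.0009, 0, 4.29, 0, 0.04], [-0.0024, 0, -0.0009, 0, 4.29, 0, 0.04], [-0.0024, 0, -0.0009, 0, 4.29, 0, 0.04], [-0.0024, 0, -0.0009, 0, 4.29, 0, 0.04]]]'

```text
clock: 17.2
ee_pos: [0.5101, -0.3543, 0.1408]
eef_rot: [-179.8, 25.1, 79.9]
contact_force: [-0.3, 0.5, -2.9]
opening: 0.667
```

Call:
drive_tool --steps '[[[-0.0024, 0, -0.0009, 0, 4.29, 0, 0.04], [-0.0024, 0, -0.0009, 0, 4.29, 0, 0.04], [-0.0024, 0, -0.0009, 0, 4.29, 0, 0.04], [-0.0024, 0, -0.0009, 0, 4.29, 0, 0.04]]]'

```text
clock: 17.6
ee_pos: [0.5081, -0.3625, 0.1473]
eef_rot: [-179.7, 8.0, 79.8]
contact_force: [-0.1, -0.7, -2.6]
opening: 0.668
```

Call:
drive_tool --steps '[[[-0.0004, 0, -0.0028, 0, 5.0, 0, 0.04], [-0.0004, 0, -0.0028, 0, 5.0, 0, 0.04], [-0.0004, 0, -0.0028, 0, 5.0, 0, 0.04], [-0.0004, 0, -0.0028, 0, 5.0, 0, 0.04], [-0.0004, 0, -0.0028, 0, 5.0, 0, 0.04]]]'

```text
clock: 18.1
ee_pos: [0.5073, -0.3654, 0.1608]
eef_rot: [-179.7, -17.0, 79.6]
contact_force: [-0.1, -0.2, -2.3]
opening: 0.666
```

Call:
drive_tool --steps '[[[-0.0004, 0, -0.0028, 0, 5.0, 0, 0.04], [-0.0004, 0, -0.0028, 0, 5.0, 0, 0.04], [-0.0004, 0, -0.0028, 0, 5.0, 0, 0.04], [-0.0004, 0, -0.0028, 0, 5.0, 0, 0.04], [-0.0004, 0, -0.0028, 0, 5.0, 0, 0.04]]]'

```text
clock: 18.6
ee_pos: [0.5058, -0.3736, 0.1716]
eef_rot: [-179.6, -42.0, 79.4]
contact_force: [0.1, 0.6, -2.3]
opening: 0.669
```

Call:
drive_tool --steps '[[[0, 0, 0, 0, 0, 0, 0.04], [0, 0, 0, 0, 0, 0, 0.04]]]'

```text
clock: 18.8
ee_pos: [0.5064, -0.3725, 0.1712]
eef_rot: [-179.6, -41.8, 79.4]
contact_force: [0.8, 0.8, -1.6]
opening: 0.673
```

Run:
```python
from st import *
a=snap("top");b=snap("side");np.save("t6.npy",a,allow_pickle=True);np.save("s6.npy",b,allow_pickle=True)
x=cv2.resize(b["pixels"][100:200,225:345],(400,333));y=cv2.resize(a["pixels"][170:290,380:500],(400,400))
z=np.zeros((400,800,3),np.uint8);z[:333,:400]=x;z[:,400:]=y;save("after.png",z)
def C0(zb,y=0):return cup(np.r_[.489,-.003,zb]+np.r_[D*.042,.064],0)
up=C.copy();up[:3,:3]=C0(0)[:3,:3];up[2,3]=.15
plan(T,C0(.15)@REL,13,"carry")
```

```text
18.8 0.6734802226400752 [ 0.8  0.8 -1.6] [ 67.  65. -49.  65.   6.  80.  22.] [-1. -2. -2.  1. -1. -0. -0.]
cup o [ 0.5042 -0.3841  0.1447] tilt 0.0880933024232015 lip [ 0.512  -0.3428  0.2086] tgt [ 0.5176 -0.3095  0.108 ] side roll 0.2754118670648219 yaw 79.72940976935685
carry 13 x [0.0216, -0.0063, 0.0188] [-0.0, 0.01, -0.03]
```

View pics/after.png

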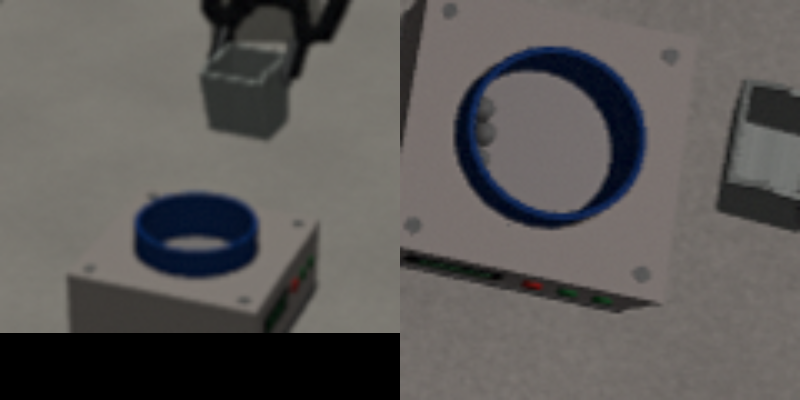

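All three balls are in the bowl, by its left wall at (486,107), (485,133) and (481,157), and the cup is empty. Next I carry it back. That was my last picture, so from here on I check by numbers.

Call:
drive_tool --steps '[[[0.0216, -0.0063, 0.0188, 0, 0, 0, 0.04], [0.0216, -0.0063, 0.0188, 0, 0, 0, 0.04], [0.0216, -0.0063, 0.0188, 0, 0, 0, 0.04], [0.0216, -0.0063, 0.0188, 0, 0, 0, 0.04], [0.0216, -0.0063, 0.0188, 0, 0, 0, 0.04]]]'

```text
clock: 19.4
ee_pos: [0.5014, -0.2237, 0.1756]
eef_rot: [-179.8, -41.8, 79.7]
contact_force: [0.4, 0.7, -1.4]
opening: 0.663
```

Call:
drive_tool --steps '[[[0.0216, -0.0063, 0.0188, 0, 0, 0, 0.04], [0.0216, -0.0063, 0.0188, 0, 0, 0, 0.04], [0.0216, -0.0063, 0.0188, 0, 0, 0, 0.04], [0.0216, -0.0063, 0.0188, 0, 0, 0, 0.04], [0.0216, -0.0063, 0.0188, 0, 0, 0, 0.04]]]'

```text
clock: 19.9
ee_pos: [0.4956, -0.0773, 0.1778]
eef_rot: [-179.8, -41.8, 79.7]
contact_force: [-0.2, 0.6, -2.3]
opening: 0.668
```

Call:
drive_tool --steps '[[[0.0216, -0.0063, 0.0188, 0, 0, 0, 0.04], [0.0216, -0.0063, 0.0188, 0, 0, 0, 0.04], [0.0216, -0.0063, 0.0188, 0, 0, 0, 0.04], [0, 0, 0, 0, 0, 0, 0.04], [0, 0, 0, 0, 0, 0, 0.04]]]'

```text
clock: 20.4
ee_pos: [0.4923, 0.0096, 0.179]
eef_rot: [-179.8, -41.8, 79.8]
contact_force: [0.8, -0.9, -1.7]
opening: 0.668
```

Call:
drive_tool --steps '[[[0, 0, 0, 0, 0, 0, 0.04], [0, 0, 0, 0, 0, 0, 0.04]]]'

```text
clock: 20.6
ee_pos: [0.4932, 0.0074, 0.1781]
eef_rot: [-179.7, -41.8, 79.5]
contact_force: [0.2, -0.9, -0.9]
opening: 0.668
```

Run:
```python
from st import *
C1=cup(np.r_[.489,-.003,.008]+np.r_[D*.042,.064],0)
plan(T,C1@REL,6,"down to 8mm")
```

```text
20.6 0.6681177698295109 [ 0.2 -0.9 -0.9] [ 52.  52. -55. 115.  -3.  29.   3.] [ 0.  0. -0. -0. -0.  0.  0.]
cup o [ 0.491  -0.0043  0.1515] tilt 0.07856026529959441 lip [0.4987 0.0371 0.2155] tgt [ 0.5176 -0.3095  0.108 ] side roll 0.15257522649327673 yaw 79.64909837926939
down to 8mm 6 x [-0.0159, -0.0003, 0.0179] [0.02, 0.01, -0.06]
```

Call:
drive_tool --steps '[[[-0.016, 0, 0.0179, 0, 0, 0, 0.04], [-0.019, 0, 0.0213, 0, 0, 0, 0.04], [-0.019, 0, 0.0213, 0, 0, 0, 0.04], [-0.019, 0, 0.0213, 0, 0, 0, 0.04], [-0.016, 0, 0.0179, 0, 0, 0, 0.04]]]'

```text
clock: 21.1
ee_pos: [0.4926, 0.0077, 0.0427]
eef_rot: [-179.7, -41.9, 79.4]
contact_force: [-0.0, -0.5, -1.1]
opening: 0.664
```

Call:
drive_tool --steps '[[[-0.0065, 0, 0.0072, 0, 0, 0, 0.04], [-0.002, 0, 0.0022, 0, 0, 0, 0.04], [0, 0, 0, 0, 0, 0, 0.04], [0, 0, 0, 0, 0, 0, 0.04]]]'

```text
clock: 21.5
ee_pos: [0.493, 0.0087, 0.0329]
eef_rot: [-179.8, -41.9, 79.6]
contact_force: [0.5, 0.1, -2.2]
opening: 0.667
```

```bash
python3 st.py
```

```text
21.5 0.6669299407641613 [ 0.5  0.1 -2.2] [ 48.  67. -47. 116.   4.  16.   8.] [-0. -0. -0.  0.  0. -0.  0.]
cup o [ 0.4909 -0.0029  0.0063] tilt 0.012900797232202455 lip [0.4984 0.0385 0.0703] tgt [ 0.5176 -0.3095  0.108 ] side roll 0.08186437217665876 yaw 79.73830408938159
```

Call:
drive_tool --steps '[[[-0.002, 0, 0.0022, 0, 0, 0, 0.04], [-0.0011, 0, 0.0012, 0, 0, 0, 0.04], [0, 0, 0, 0, 0, 0, 0.04], [0, 0, 0, 0, 0, 0, 0.04]]]'

```text
clock: 21.9
ee_pos: [0.4923, 0.0088, 0.0273]
eef_rot: [-179.7, -41.9, 79.5]
contact_force: [-0.1, 0.4, -1.5]
opening: 0.672
```

Call:
drive_tool --steps '[[[-0.0007, 0, 0.0007, 0, 0, 0, 0.04], [0, 0, 0, 0, 0, 0, 0.04], [0, 0, 0, 0, 0, 0, 0.04]]]'

```text
clock: 22.2
ee_pos: [0.4923, 0.0088, 0.0266]
eef_rot: [-179.7, -41.9, 79.6]
contact_force: [-1.3, -1.6, 4.8]
opening: 0.671
```

Call:
drive_tool --steps '[[[-0.0007, 0, 0.0007, 0, 0, 0, 0.04], [0, 0, 0, 0, 0, 0, 0.04], [0, 0, 0, 0, 0, 0, 0.04]]]'

```text
clock: 22.5
ee_pos: [0.4923, 0.0089, 0.0266]
eef_rot: [-179.8, -41.9, 79.6]
contact_force: [-3.4, -4.9, 13.2]
opening: 0.661
```

Call:
drive_tool --steps '[[[0.0007, 0, -0.0007, 0, 0, 0, 0.04], [0, 0, 0, 0, 0, 0, 0.06], [0, 0, 0, 0, 0, 0, 0.075], [0, 0, 0, 0, 0, 0, 0.085], [0, 0, 0, 0, 0, 0, 0.085]]]'

```text
clock: 23.0
ee_pos: [0.4922, 0.0089, 0.0261]
eef_rot: [-179.7, -41.9, 79.5]
contact_force: [0.2, 1.0, 0.7]
opening: 0.994
```

Call:
drive_tool --steps '[[[0, 0, 0, 0, 0, 0, 0.085], [0, 0, -0.01, 0, 0, 0, 0.085], [0, 0, -0.02, 0, 0, 0, 0.085], [0, 0, -0.03, 0, 0, 0, 0.085], [0, 0, -0.04, 0, 0, 0, 0.085]]]'

```text
clock: 23.5
ee_pos: [0.4796, -0.057, 0.1014]
eef_rot: [-179.6, -42.0, 79.6]
contact_force: [0.5, -0.6, 0.1]
opening: 0.996
```

Call:
drive_tool --steps '[[[0, 0, -0.04, 0, 0, 0, 0.085], [0, 0, -0.04, 0, 0, 0, 0.085], [0, 0, -0.03, 0, 0, 0, 0.085], [0, 0, 0, 0, 0, 0, 0.085], [0, 0, 0, 0, 0, 0, 0.085]]]'

```text
clock: 24.0
ee_pos: [0.4675, -0.1298, 0.1827]
eef_rot: [-179.7, -41.9, 79.5]
contact_force: [0.5, -0.0, 0.5]
opening: 0.997
```

Run:
```python
from h import *
s=state();print(s["clock"],s["ee_pos"],s["opening"],s["contact_force"])
a=snap("top");b=snap("side")
for c,n,old in((a,"top","top0.npy"),(b,"side","side0.npy")):
    o=np.load(old,allow_pickle=True).item()["pixels"].astype(int);d=np.abs(o-c["pixels"]).max(2)
    m=(cv2.GaussianBlur(d.astype(np.float32),(3,3),0)>22).astype(np.uint8)
    k,l,st,ce=cv2.connectedComponentsWithStats(m)
    print(n,[st[i].tolist() for i in range(1,k) if st[i][4]>8])
# bright cup rim in the side view vs original; ball pixels in bowl (top)
h=cv2.cvtColor(b["pixels"],cv2.COLOR_RGB2HSV)
r=cv2.inRange(h,(0,130,60),(6,255,255))|cv2.inRange(h,(174,130,60),(180,255,255))
k,l,st,ce=cv2.connectedComponentsWithStats(r);print("red side",[(st[i].tolist()) for i in range(1,k) if st[i][4]>10])
```

```text
24.0 [ 0.46750352 -0.12981541  0.18272476] 0.9971347491753328 [ 0.51877147 -0.0207969   0.54180951]
top [[141, 168, 25, 21, 126], [360, 184, 200, 93, 10961], [272, 202, 15, 5, 32], [279, 208, 41, 15, 291], [263, 223, 35, 11, 171]]
side [[273, 0, 136, 162, 8167], [445, 0, 37, 131, 2073], [477, 0, 28, 25, 260], [504, 0, 39, 124, 2047], [386, 86, 10, 13, 92], [266, 196, 13, 33, 157], [204, 269, 8, 23, 135], [207, 295, 6, 18, 89], [210, 322, 5, 8, 27]]
red side [[518, 56, 39, 17, 487]]
```

```bash
python3 -c "
from rig import job;print(job.hand_in())"
```

```text
the job is handed in; nothing more can be done
None
```

The job is done and handed in at about 24 s of the 64 s allowed.

- **Rod:** I pulled it out of the farthest cup and stood it in the amber jar. Pictures after release and before hand-in show it still there.
- **Pour:** I carried the cup to the far side of the mill and angled it to 58° with its lip about 8 mm above the collar and 18 mm inside it. I then tipped it slowly about the lip to 84°.
- **Balls:** The picture afterwards shows all three balls in the bowl and the cup empty. I did not look into the cup at 58°, so that the balls were still inside then rests on a picture at about 50° with the lip 30 mm higher. I did not measure how fast they landed.
- **Cup:** It is back upright, a few millimetres from where it started. The bench contact height matched the grasp height, and the gripper is open and clear of it.

Comparing the final pictures with the first ones showed no change at the bottle, the specimen pot or the slide box. The largest force I read was about 15 N, when the cup touched the bench. The last check for the rod's red sleeve by colour found only something else in the background. That the rod is still in the jar therefore rests on the picture comparison.

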